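Index the fraction collector to the open jar

ROBOT

A 6-joint arm with a two-finger parallel gripper is mounted at the origin on the work surface. World frame = base frame: x ahead of the robot, y to its left, z up, the work surface at z = 0. Lengths are in m, angles in rad, forces in N, time in s.
With the tool pointing down it reaches from about 0.25 to 0.725 m from the base axis. Payload 4 kg.
Tool frame: the origin (TCP) lies midway between the tips of the shut fingers; the grasp point (between the pads) lies pinch_z behind it (pinch_z is the distance from the TCP to the grasp point, in m); z points along the fingers, y is the direction in which the jaws open and shut (so a half turn about z gives the same grasp; the last joint's range is limited). The gripper opens to 85 mm and grips with 20 to 120 N. Pads are 22 mm wide; open, the fingers measure 114 mm over their backs; the gripper's body (76 mm by 85 mm) begins 54 mm behind the grasp point. The pads swing forward as they close: fully open they stand 13 mm farther back than shut.
Start: joints at [1.185, 0.241, 0.005, 1.335, 0, 1.571], TCP at [0.188, 0.463, 0.231] pointing down, gripper open.
Joint ranges: [-2.72, 2.72], [-1.05, 1.87], [-1.09, 1.28], [-1.99, 2.15], [-1.42, 1.44], [-3.14, 3.14]. Speed limits (rad/s): [2.79, 2.79, 3.14, 3.14, 3.14, 3.14].

INTERFACE

Orientations are given as a unit quaternion [x, y, z, w].
In Python, from workcell import * gives the robot as it stands.
- The arm moves only by the tool move_arm, never from a script. Its argument "motion" is a list of rows, each a list of 3 entries, a list of its own where there are three numbers: the finger opening in mm, from 0 to 85.4, then the shift along the tool's x, y, z in units of 50 mm (1.0 is 50 mm), then the turn about the tool's z in units of 6 degrees (1.0 is 6 degrees). In form: [[claw, [dx, dy, dz], roll], ...]. A call has exactly 10 rows; each row is the pose to reach, as a shift and turn from the pose commanded when the call began, along the tool's axes at that moment; what a row does not reach only later rows make up. A row lasts 1/10 s, in which the tool goes at most 50 mm and 8.59 degrees, less where a joint would pass 70% of its speed; a pose out of reach is approached as far as the arm can. A call with a gripper value outside its range is refused whole. The fingers move at their own pace and stop on an object; the grip force is fixed at half the most. Time passes only in rows, so rows that repeat a pose let the fingers close, or fill a call up. It gives the time, the measured TCP pose, the force and the opening at its end, in the units of the state.
- get_obs(): the state, without advancing time (a new reading comes with each control period).
- camera(name): name is "side" or "top" or "wrist"; returns a dict with "color" (420x560x3 uint8, red, green, blue), "fx", "fy", "cx", "cy" (pixels), "distortion" ([k1, k2, p1, p2, k3] as OpenCV has them; the pictures are not rectified), "rvec" (rotation vector, rad) and "tvec" (3), from world to camera coordinates, as OpenCV has them; the wrist camera has in their place "mount" (4x4, takes a point from camera to tool coordinates, whose origin is the TCP and whose axes are the flange's). Camera axes: x right, y down, z forward; pixel columns grow to the right and rows downward; lengths in m; the calibration is good to about 2 mm. A picture is of the moment at which its call begins: read the wrist's pose just before it. There is no depth.
- job_done(): hands the job in, once; it reports no verdict.
The state is a dict: "clock": time; "joint_pos": joint angles; "joint_vel": joint speeds; "tau": joint torques, N m; "eef_pos": TCP position; "tool_rot": TCP orientation; "ft_force": force on the tool from outside, world axes, zero at the start; "ft_torque": the same for the moment, N m; "grip_width": finger opening in m.
Only numpy, scipy, OpenCV 4.12 (cv2) and the standard library are available. Lean on these libraries where they do the work, as an engineer would, in place of code of your own. Each camera call takes 0.05 s, during which the arm holds its last target.

TASK

Turn the dial of the fraction collector, click by click, from its drain position until its outlet nozzle stands over the mouth of the one jar without a cap, and leave it clicked in there. Leave the open jar standing in its seat and let go of the dial.

Things in the scene. Friction and masses are not known exactly. Their poses are not given: they have to be found in the camera images.
- dial (a joint): Angle of the collector's dial in rad, about the vertical; 0 at the start (nozzle over the drain), growing counter-clockwise seen from above. It clicks into a detent every 28 degrees (0.489 rad), at -3 to +3 clicks, with stops 7 degrees past the last ones. The detent torque rises to about 0.06 N m a quarter click off a detent and pulls the free dial into the nearest one; friction is about 0.01 N m
- dial_grip (a point): Grip point of the grey dial: on its vertical axis, 126 mm above the table. The grip is an upright bar 50 mm long, 16 mm thick, its top 16 mm above this point, standing on a hub 64 mm across whose top is 24 mm below this point. Its x axis runs along the bar towards the nozzle and turns with the dial, z is up. The dial sits on a fixed white round base 280 mm across and 12 mm thick, with a low grey control block (57 mm high) on the side away from the seats
- nozzle (a point): Tip of the steel outlet nozzle at the end of the dial's thin arm (8 mm tube), 105 mm out from the dial's axis and 79 mm above the table; the arm's top is 99 mm above the table
- jar_mouth (a point): Centre of the mouth of the one open jar, 59 mm above the table (mouth 36 mm across, amber glass jar 40 mm across and 45 mm tall). It stands loose in one of six cup seats (14 mm high) on an arc of 105 mm radius around the dial's axis, at 1, 2 or 3 clicks to either side of the drain; five like jars with white caps, 57 mm tall (tops 71 mm above the table), stand in the other seats
Not all that is in view belongs to the job. What is shaped like the part that bears jar_mouth but green or purple is not meant.

How it is judged:
By the outcome, as a careful person would: the job done as asked, in the order asked, and still so for the second after the job is handed in, with the robot touching nothing.
It also fails if it takes over 29 s, if anything falls off the work surface, if the arm or the gripper's body presses on something with over 40 N, if the wrist force passes 120 N, or if a joint passes its speed limit or range.

## Working session

There is one attempt and no reset: what is moved stays moved. The work goes in short steps, Python scripts to look and compute and a tool call to move; the robot and the scene stay as the last step left them, time stands still between calls to the robot, and variables do not carry over. Pictures are saved under pics/ and viewed, and the job is handed in when it is done.

Besides the shell and the picture viewer there is one more tool, called as name(argument=value, ...) on one line, values as JSON. move_arm: Moves the arm, as the interface text tells. Its arguments: {"type":"object","properties":{"motion":{"type":"array","items":{"type":"array"}}},"required":["motion"]}

```bash
mkdir -p pics; ls
python3 - <<'E'
from workcell import *
import cv2,json,pickle
o=get_obs(); print(o)
for n in ["side","top","wrist"]:
    c=camera(n); cv2.imwrite(f"pics/{n}0.png",c["color"][:,:,::-1]); pickle.dump(c,open(f"{n}0.pkl","wb"))
    print(n,{k:v for k,v in c.items() if k!="color"})
E
```

```text
pics
{'clock': 0.0, 'joint_pos': array([1.18505626e+00, 2.41442557e-01, 3.69482623e-03, 1.33521526e+00,
       7.78701790e-06, 1.57080006e+00]), 'joint_vel': array([-0.00061515,  0.00075388, -0.00015189, -0.00028106, -0.00035697,
       -0.00066713]), 'tau': array([ 6.34981825e-04, -3.72319615e+01,  2.52406240e+01,  1.71172066e-02,
        1.70236481e-04, -1.20261535e-05]), 'eef_pos': array([0.18787446, 0.4626557 , 0.23038699]), 'tool_rot': array([ 1.91678220e-01,  9.81457226e-01, -1.06249711e-03, -2.11468219e-04]), 'ft_force': array([0.07858956, 0.94886129, 0.20785223]), 'ft_torque': array([0.03083104, 0.09116075, 0.02871947]), 'grip_width': 0.08548554893016129}
side {'fx': 517.3033017818888, 'fy': 517.3033017818888, 'cx': 277.25459046156396, 'cy': 215.41296470268486, 'distortion': array([-0.154401,  0.      ,  0.      ,  0.      ,  0.      ]), 'rvec': array([ 2.25936987, -0.25239582,  0.11285668]), 'tvec': array([-0.5908881 ,  0.20712344,  0.77275979])}
top {'fx': 436.3261461780236, 'fy': 436.3261461780236, 'cx': 282.317717427012, 'cy': 212.5762460906562, 'distortion': array([-0.13848849,  0.        ,  0.        ,  0.        ,  0.        ]), 'rvec': array([ 2.18284524, -2.12697089,  0.12755214]), 'tvec': array([0.02557585, 0.61591014, 0.69081762])}
wrist {'fx': 369.07894883121884, 'fy': 369.07894883121884, 'cx': 287.7987737938918, 'cy': 210.96161423734927, 'distortion': array([0.02958404, 0.        , 0.        , 0.        , 0.        ]), 'mount': array([[-5.84368947e-04, -9.49585122e-01, -3.13508781e-01,
         8.02739473e-02],
       [ 9.99999826e-01, -5.29505778e-04, -2.60145940e-04,
         1.85897857e-04],
       [ 8.10260035e-05, -3.13508878e-01,  9.49585266e-01,
        -1.42293901e-01],
       [ 0.00000000e+00,  0.00000000e+00,  0.00000000e+00,
         1.00000000e+00]])}
```

View pics/top0.png

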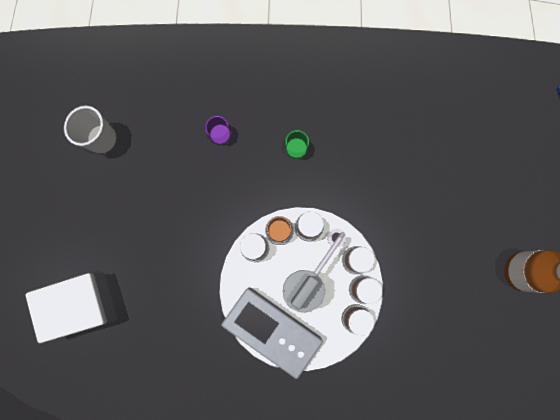

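View pics/side0.png

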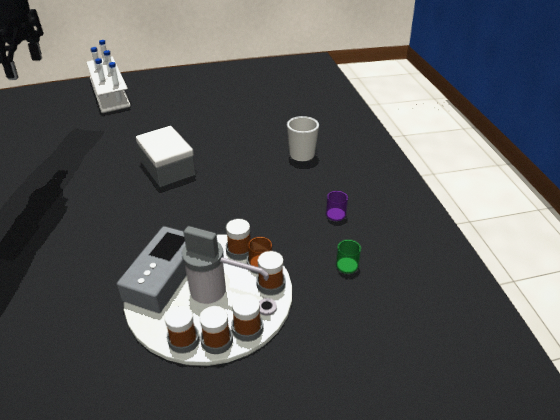

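View pics/wrist0.png

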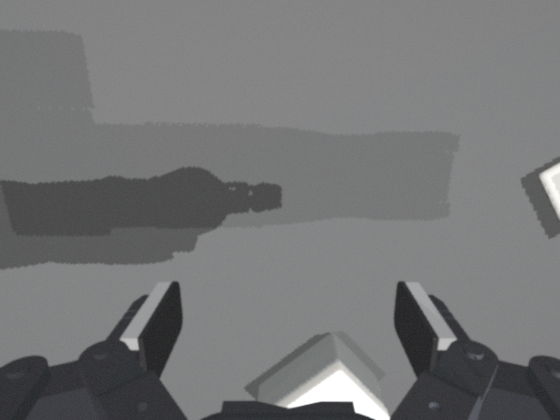

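Top view: the bar is near (305,290), the nozzle tip near (338,238). Round the arc are five white caps and one amber opening at (279,230). The green (297,145) and purple (218,130) cups and the amber jar at the right edge (540,270) are off the collector. Next I'll measure these and check an enlarged crop.

```bash
cat > h.py <<'E'
import numpy as np,cv2,pickle
def ray(c,uv,z,R=None,t=None):
    K=np.array([[c["fx"],0,c["cx"]],[0,c["fy"],c["cy"]],[0,0,1]])
    n=cv2.undistortPoints(np.array(uv,float).reshape(-1,1,2),K,c["distortion"]).reshape(-1,2)
    R=cv2.Rodrigues(c["rvec"])[0]; C=-R.T@c["tvec"]
    d=np.c_[n,np.ones(len(n))]@R
    return C+d*((z-C[2])/d[:,2:])
def proj(c,P):
    K=np.array([[c["fx"],0,c["cx"]],[0,c["fy"],c["cy"]],[0,0,1]])
    return cv2.projectPoints(np.array(P,float).reshape(-1,1,3),c["rvec"],c["tvec"],K,c["distortion"])[0].reshape(-1,2)
E
python3 - <<'E'
from h import *
c=pickle.load(open("top0.pkl","rb")); im=c["color"]
cv2.imwrite("pics/topcrop.png",cv2.resize(im[200:385,205:395,::-1],None,fx=3.2,fy=3.2,interpolation=cv2.INTER_CUBIC))
s=pickle.load(open("side0.pkl","rb"))
cv2.imwrite("pics/sidecrop.png",cv2.resize(s["color"][215:365,115:305,::-1],None,fx=4,fy=4,interpolation=cv2.INTER_CUBIC))
# base disc: white mask outer contour
g=im.min(2)
m=((g>150)*255).astype(np.uint8); m[:190]=0;m[:,:210]=0;m[:,400:]=0
cs,_=cv2.findContours(m,cv2.RETR_EXTERNAL,cv2.CHAIN_APPROX_NONE)
h=cv2.convexHull(np.vstack([k for k in cs if len(k)>30])).reshape(-1,2)
P=ray(c,h,0.012)[:,:2]
A=np.c_[2*P,np.ones(len(P))]; x=np.linalg.lstsq(A,(P**2).sum(1),rcond=None)[0]
print("disc centre",x[:2],"r",np.sqrt(x[2]+x[:2]@x[:2]), len(P))
hsv=cv2.cvtColor(im,cv2.COLOR_RGB2HSV)
a=cv2.inRange(hsv,(3,120,60),(20,255,255)); n,l,st,ce=cv2.connectedComponentsWithStats(a)
for i in range(1,n):
    if st[i,4]>20: print("amber",ce[i],st[i],ray(c,[ce[i]],0.059))
for k in [(254,247),(311,226),(360,260),(368,291),(359,320),(338,238)]: 
    p=ray(c,[k],0.071)[0]; print(k,p[:2],np.hypot(*(p[:2]-x[:2])),np.degrees(np.arctan2(*(p[:2]-x[:2])[::-1])))
E
```

```text
disc centre [0.48891546 0.00713069] r 0.13990720575860152 49
amber [278.94554455 229.37128713] [267 217  24  24 404] [[0.58498608 0.04611875 0.059     ]]
amber [543.10008137 270.99755899] [ 525  250   35   43 1229] [[ 0.52433102 -0.40173595  0.059     ]]
amber [508.         269.79411765] [504 253  13  34 102] [[ 0.52619575 -0.33651969  0.059     ]]
(254, 247) [0.55495139 0.08465631] 0.10183794144777884 49.57581120832589
(311, 226) [ 0.59064073 -0.00483789] 0.10242693665929077 -6.710335834700649
(360, 260) [ 0.53853913 -0.08353966] 0.10336160384563674 -61.30821680221155
(368, 291) [ 0.49005484 -0.09680259] 0.10393952600059943 -89.37191004218519
(359, 320) [ 0.4445507  -0.08320359] 0.1006405154275242 -116.1564724568796
(338, 238) [ 0.57259033 -0.04810068] 0.1002596073217645 -33.42765153072388
```

View crops.

View pics/topcrop.png

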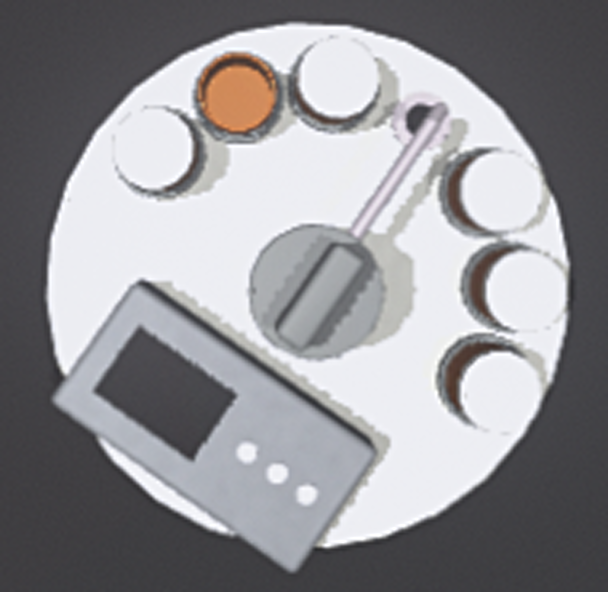

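View pics/sidecrop.png

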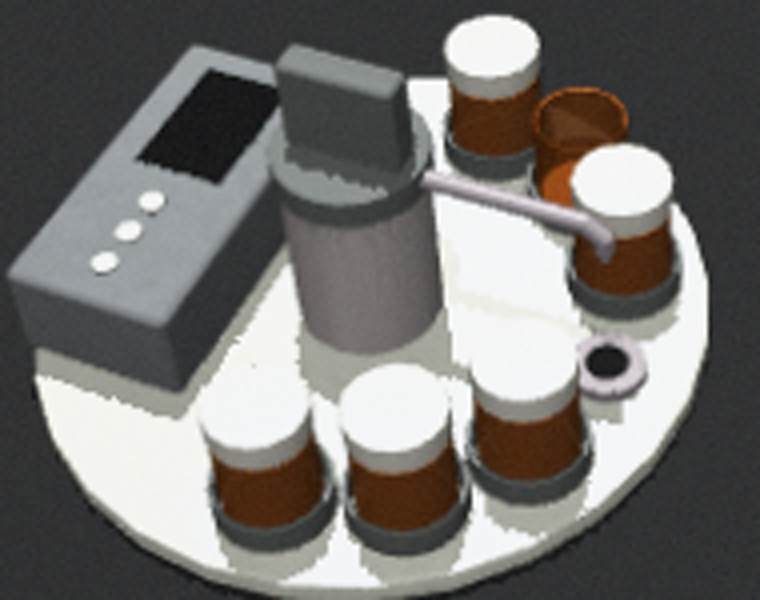

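Run:
```python
from h import *
from scipy.spatial.transform import Rotation as Ro
c=pickle.load(open("top0.pkl","rb")); s=pickle.load(open("side0.pkl","rb"))
C=np.array([.489,.007])
print("axis proj top", proj(c,[[*C,.142],[*C,.102]]), "side",proj(s,[[*C,.142],[*C,.102]]))
import math
for a in (-34,):
  d=np.array([math.cos(math.radians(a)),math.sin(math.radians(a))]); n=np.array([-d[1],d[0]])
  Q=[[*(C+.025*i*d+.008*j*n),.142] for i,j in((1,1),(1,-1),(-1,-1),(-1,1))]
  print("bar top",proj(c,Q), proj(s,Q)); print("noz",proj(c,[[*(C+.105*d),.079]]),proj(s,[[*(C+.105*d),.079]]))
R=Ro.from_quat([0.19167822,0.981457226,-0.0010625,-0.00021147]).as_matrix(); print(R)
```

```text
axis proj top [[304.25382298 293.04395923]
 [303.01924906 291.44262133]] side [[199.49616934 231.44631801]
 [202.13444475 250.78978937]]
bar top [[309.85696744 275.18612007]
 [319.12486539 281.77905663]
 [298.6047776  310.96733541]
 [289.30641566 304.31618536]] [[216.90253386 232.16612496]
 [212.04434481 238.98307241]
 [182.23172878 230.72545012]
 [187.3990797  224.16538854]]
noz [[340.94547829 235.52122181]] [[265.47443714 279.32075289]]
[[-9.26518831e-01  3.76247499e-01 -8.22413737e-04]
 [ 3.76248398e-01  9.26516662e-01 -2.00452822e-03]
 [ 7.78130166e-06 -2.16666499e-03 -9.99997653e-01]]
```

The crop confirms it. The only uncapped amber jar on the arc is at crop (237,93), px (279,230), 22° in world. The nozzle is at about -34°, so that is +2 clicks CCW. The predicted bar-top corners match the picture to within about 1 px. Seat radii are 101–104 mm, against 105 expected.

Run:
```python
import workcell; print([k for k in dir(workcell) if k[0]!='_']); print(getattr(workcell,'pinch_z',None))
```

```text
['Unreachable', 'camera', 'get_obs', 'job_done', 'pinch_z']
0.0187
```

move_arm(motion=[[85, [-0.6, -0.4, 0], 0.2], [85, [-1.3, -0.9, 0], 0.4], [85, [-2.0, -1.37, 0], 0.6], [85, [-2.7, -1.85, 0], 0.8], [85, [-3.4, -2.33, 0], 1.0], [85, [-4.1, -2.8, 0], 1.2], [85, [-4.8, -3.3, 0], 1.4], [85, [-5.5, -3.8, 0], 1.6], [85, [-6.2, -4.25, 0], 1.8], [85, [-6.9, -4.7, 0], 1.9]])

```text
clock: 1.15
eef_pos: [0.4199, 0.114, 0.2313]
tool_rot: [0.289, 0.957, 0.0, -0.0]
ft_force: [0.8, 0.7, 0.0]
grip_width: 0.0852
```

```bash
cat > go.py <<'E'
from workcell import *
import numpy as np,sys
from scipy.spatial.transform import Rotation as Ro
o=get_obs(); R=Ro.from_quat(o["tool_rot"]).as_matrix()
print("t",o["clock"],"p",o["eef_pos"].round(4),"j",o["joint_pos"].round(3),"F",o["ft_force"].round(1),"T",o["ft_torque"].round(2),"w",o["grip_width"])
ya=np.degrees(np.arctan2(R[1,1],R[0,1])); print("jaw yaw",ya,"tilt",R[2])
if len(sys.argv)>1:
    tgt=np.array(list(map(float,sys.argv[1:4]))); print("shift",(R.T@(tgt-o["eef_pos"])/.05).round(3),"roll",(ya-float(sys.argv[4]))/6)
E
python3 go.py 0.489 0.0075 0.231 56.3
```

```text
t 1.15 p [0.4199 0.114  0.2313] j [ 0.265  0.112 -0.153  1.306  0.     0.851] F [0.8 0.7 0. ] T [-0.02 -0.02  0.03] w 0.08520469105381498
jaw yaw 56.449411728635965 tilt [ 9.58319939e-05  8.66326639e-05 -9.99999992e-01]
shift [-2.33  -1.012  0.005] roll 0.024901954772661366
```

move_arm(motion=[[85, [-0.6, -0.25, 0], 0], [85, [-1.2, -0.5, 0], 0], [85, [-1.8, -0.78, 0], 0], [85, [-2.33, -1.01, 0.2], 0], [85, [-2.33, -1.01, 0.5], 0], [85, [-2.33, -1.01, 0.7], 0], [85, [-2.33, -1.01, 0.8], 0], [85, [-2.33, -1.01, 0.8], 0], [85, [-2.33, -1.01, 0.8], 0], [85, [-2.33, -1.01, 0.8], 0]])

```text
clock: 2.15
eef_pos: [0.4889, 0.0098, 0.1921]
tool_rot: [0.288, 0.958, 0.0, 0.001]
ft_force: [0.6, 0.1, -0.6]
grip_width: 0.085
```

```bash
python3 go.py 0.489 0.0075 0.110 56.3
python3 - <<'E'
from workcell import *
import cv2,pickle
o=get_obs()
for n in ["wrist","side"]:
    c=camera(n); c["obs"]=o; cv2.imwrite(f"pics/{n}1.png",c["color"][:,:,::-1]); pickle.dump(c,open(f"{n}1.pkl","wb"))
E
```

```text
t 2.15 p [0.4889 0.0098 0.1921] j [ 0.02   0.239 -0.101  1.229  0.     0.604] F [ 0.6  0.1 -0.6] T [-0.01  0.06  0.  ] w 0.08498958609317561
jaw yaw 56.55341169942073 tilt [-1.17184011e-03  8.14260752e-04 -9.99998982e-01]
shift [-0.024 -0.039  1.642] roll 0.04223528323678849
```

View pics/wrist1.png

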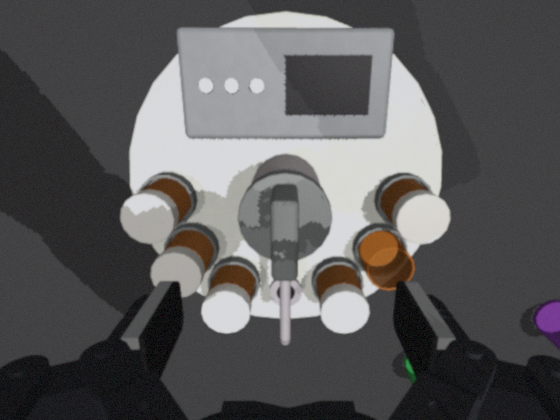

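View pics/side1.png

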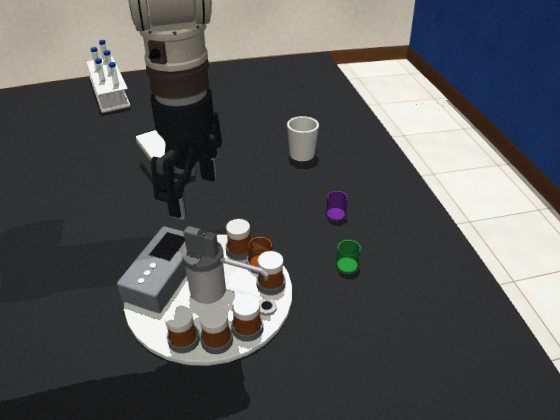

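Wrist view: the bar runs vertically at u≈284.5, v 187–280, so it is aligned with the jaws. It is about 1.7 mm off in tool y, the same offset the pose gives. The open jar at (383,255) is two seats from the drain. Descending.

move_arm(motion=[[85, [-0.02, -0.04, 0.3], 0], [85, [-0.02, -0.04, 0.6], 0], [85, [-0.02, -0.04, 0.9], 0], [85, [-0.02, -0.04, 1.2], 0], [85, [-0.02, -0.04, 1.45], 0], [85, [-0.02, -0.04, 1.64], 0], [85, [-0.02, -0.04, 1.64], 0], [60, [-0.02, -0.04, 1.64], 0], [40, [-0.02, -0.04, 1.64], 0], [30, [-0.02, -0.04, 1.64], 0]])

```text
clock: 3.25
eef_pos: [0.489, 0.0071, 0.1101]
tool_rot: [0.288, 0.958, 0.0, 0.001]
ft_force: [0.7, 0.3, 0.2]
grip_width: 0.0435
```

```bash
python3 go.py 0.489 0.0075 0.110 56.3
python3 - <<'E'
from workcell import *
import cv2,pickle
o=get_obs()
for n in ["wrist"]:
    c=camera(n); c["obs"]=o; cv2.imwrite(f"pics/{n}2.png",c["color"][:,:,::-1]); pickle.dump(c,open(f"{n}2.pkl","wb"))
E
```

```text
t 3.25 p [0.489  0.0071 0.1101] j [ 0.014  0.308 -0.237  1.025 -0.     0.599] F [0.7 0.3 0.2] T [ 0.02 -0.04  0.02] w 0.04349151004749998
jaw yaw 56.494121182848446 tilt [-1.32955992e-03  8.48295042e-04 -9.99998756e-01]
shift [0.005 0.008 0.001] roll 0.0323535304747414
```

View pics/wrist2.png

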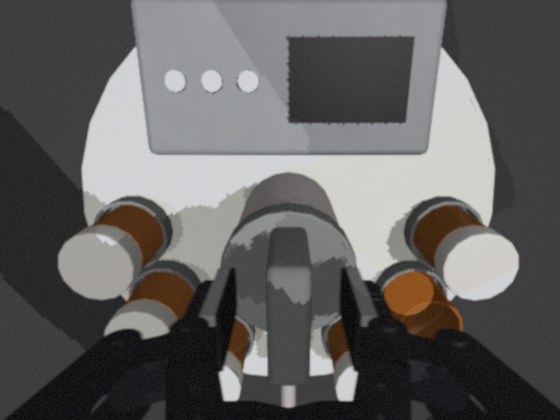

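The bar (u 267–312) sits centred between the fingers (235 and 343). Closing the grip.

move_arm(motion=[[22, [0, 0, 0], 0], [18, [0, 0, 0], 0], [14, [0, 0, 0], 0], [12, [0, 0, 0], 0], [12, [0, 0, 0], 0], [12, [0, 0, 0], 0], [12, [0, 0, 0], 0], [12, [0, 0, 0], 0], [12, [0, 0, 0], 0], [12, [0, 0, 0], 0]])

```text
clock: 4.3
eef_pos: [0.4887, 0.0074, 0.1097]
tool_rot: [0.288, 0.958, 0.0, 0.0]
ft_force: [0.1, 3.4, 5.1]
grip_width: 0.0155
```

```bash
python3 go.py 0.489 0.0075 0.110 56.3
```

```text
t 4.3 p [0.4887 0.0074 0.1097] j [ 1.500e-02  3.080e-01 -2.370e-01  1.025e+00  1.000e-03  5.990e-01] F [0.1 3.4 5.1] T [ 0.69  0.11 -0.03] w 0.015534964068451045
jaw yaw 56.51004677665458 tilt [-3.77009083e-04  1.12117324e-03 -9.99999300e-01]
shift [-0.003  0.005 -0.006] roll 0.03500779610909769
```

The grip is on the bar at 15.5 mm with low forces. Turning the first click CCW, which is −28° = −4.67 roll units.

move_arm(motion=[[12, [0, 0, 0], -0.8], [12, [0, 0, 0], -1.6], [12, [0, 0, 0], -2.4], [12, [0, 0, 0], -3.2], [12, [0, 0, 0], -4.0], [12, [0, 0, 0], -4.67], [12, [0, 0, 0], -4.67], [12, [0, 0, 0], -4.67], [12, [0, 0, 0], -4.67], [12, [0, 0, 0], -4.67]])

```text
clock: 5.3
eef_pos: [0.4885, 0.0068, 0.1097]
tool_rot: [0.048, 0.999, -0.0, 0.0]
ft_force: [-0.2, 1.9, 5.5]
grip_width: 0.0153
```

```bash
python3 go.py 0.489 0.0075 0.110 84.3
```

```text
t 5.3 p [0.4885 0.0068 0.1097] j [ 1.400e-02  3.080e-01 -2.370e-01  1.025e+00 -1.000e-03  1.100e-01] F [-0.2  1.9  5.5] T [0.35 0.11 0.02] w 0.015321448562990477
jaw yaw 84.50382068929787 tilt [-6.00965673e-04 -4.77603982e-04 -9.99999705e-01]
shift [-0.008  0.015 -0.007] roll 0.03397011488297844
```

First click done, with about zero torque at that detent. Second click next.

move_arm(motion=[[12, [0, 0, 0], -0.8], [12, [0, 0, 0], -1.6], [12, [0, 0, 0], -2.4], [12, [0, 0, 0], -3.2], [12, [0, 0, 0], -4.0], [12, [0, 0, 0], -4.67], [12, [0, 0, 0], -4.67], [12, [0, 0, 0], -4.67], [12, [0, 0, 0], -4.67], [12, [0, 0, 0], -4.67]])

```text
clock: 6.3
eef_pos: [0.4886, 0.0062, 0.1097]
tool_rot: [-0.195, 0.981, -0.001, 0.0]
ft_force: [-0.1, -0.3, 4.6]
grip_width: 0.015
```

```bash
python3 go.py 0.489 0.0075 0.110 112.3;  python3 - <<'E'
from workcell import *
import cv2,pickle
o=get_obs()
for n in ["side"]:
    c=camera(n); cv2.imwrite(f"pics/{n}3.png",cv2.resize(c["color"][200:370,100:320,::-1],None,fx=3.4,fy=3.4)); pickle.dump(c,open(f"{n}3.pkl","wb"))
E
```

```text
t 6.3 p [0.4886 0.0062 0.1097] j [ 0.014  0.308 -0.237  1.025 -0.002 -0.379] F [-0.1 -0.3  4.6] T [ 0.05  0.07 -0.01] w 0.014977182051269917
jaw yaw 112.49769980623246 tilt [ 3.31654407e-05 -1.91393394e-03 -9.99998168e-01]
shift [-0.017  0.021 -0.007] roll 0.032949967705410664
```

View pics/side3.png

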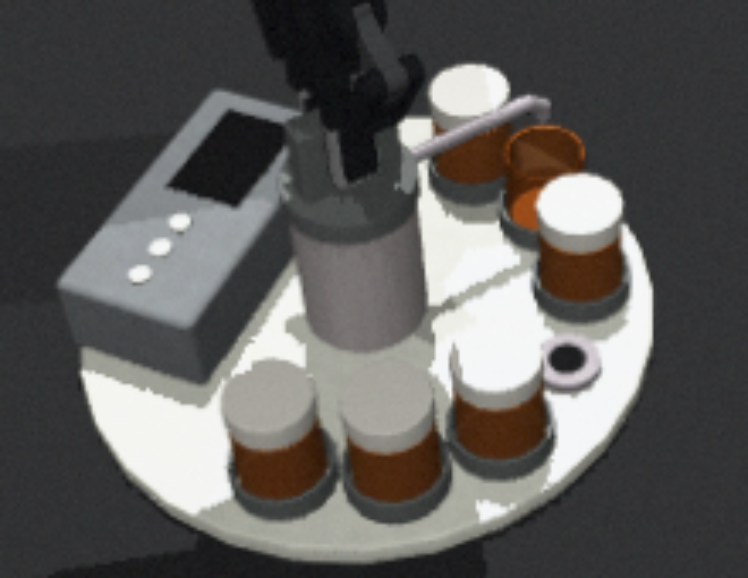

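The nozzle tip at crop (542,110) hangs just above the amber mouth at (545,147). Opening straight up from here.

move_arm(motion=[[20, [0, 0, 0], 0], [26, [0, 0, 0], 0], [34, [0, 0, 0], 0], [44, [0, 0, 0], 0], [54, [0, 0, 0], 0], [60, [0, 0, 0], 0], [60, [0, 0, -0.3], 0], [60, [0, 0, -0.8], 0], [60, [0, 0, -1.3], 0], [60, [0, 0, -1.8], 0]])

```text
clock: 7.35
eef_pos: [0.4881, 0.0071, 0.2002]
tool_rot: [-0.195, 0.981, -0.0, -0.0]
ft_force: [0.3, -0.3, -0.0]
grip_width: 0.06
```

move_arm(motion=[[60, [0, 0, -0.6], 0], [60, [0.3, 0.5, -1.0], 0], [60, [0.6, 1.2, -1.0], 0], [60, [0.9, 1.9, -1.0], 0], [60, [1.2, 2.6, -1.0], 0], [60, [1.4, 3.3, -1.0], 0], [60, [1.6, 4.0, -1.0], 0], [60, [1.6, 4.5, -1.0], 0], [60, [1.6, 4.5, -1.0], 0], [60, [1.6, 4.5, -1.0], 0]])

```text
clock: 8.35
eef_pos: [0.3281, 0.1844, 0.2494]
tool_rot: [-0.196, 0.981, -0.0, 0.0]
ft_force: [-0.7, -0.3, 0.6]
grip_width: 0.0601
```

```bash
python3 go.py;  python3 - <<'E'
from workcell import *
from h import *
c=camera("top"); s=camera("side")
C=np.array([.489,.007])
for a in (22.3-28,22.3,22.3+28):
    d=np.array([np.cos(np.radians(a)),np.sin(np.radians(a))]); P=[[*(C+.105*d),.079]]
    print(a,"noz expected top/side",proj(c,P),proj(s,P), "jar", proj(c,[[*(C+.105*d),.059]]))
cv2.imwrite("pics/top4.png",cv2.resize(c["color"][200:385,205:395,::-1],None,fx=3.2,fy=3.2,interpolation=cv2.INTER_CUBIC))
cv2.imwrite("pics/side4.png",cv2.resize(s["color"][215:365,115:305,::-1],None,fx=4,fy=4,interpolation=cv2.INTER_CUBIC))
E
```

```text
t 8.35 p [0.3281 0.1844 0.2494] j [ 5.120e-01 -1.400e-02 -2.400e-01  1.345e+00 -1.000e-03  1.170e-01] F [-0.7 -0.3  0.6] T [-0.07  0.03 -0.02] w 0.060104485591930525
jaw yaw 112.6322585058234 tilt [-3.27906935e-04 -4.90781678e-04 -9.99999826e-01]
-5.699999999999999 noz expected top/side [[310.45097078 223.70668665]] [[270.08029918 255.61238943]] jar [[309.70613151 224.91852311]]
22.3 noz expected top/side [[278.35881158 227.53861424]] [[259.37612496 235.4402399 ]] jar [[278.51694708 228.64374592]]
50.3 noz expected top/side [[251.67715588 245.99961438]] [[237.38754945 222.27412252]] jar [[252.59057959 246.58648743]]
```

View pics/top4.png

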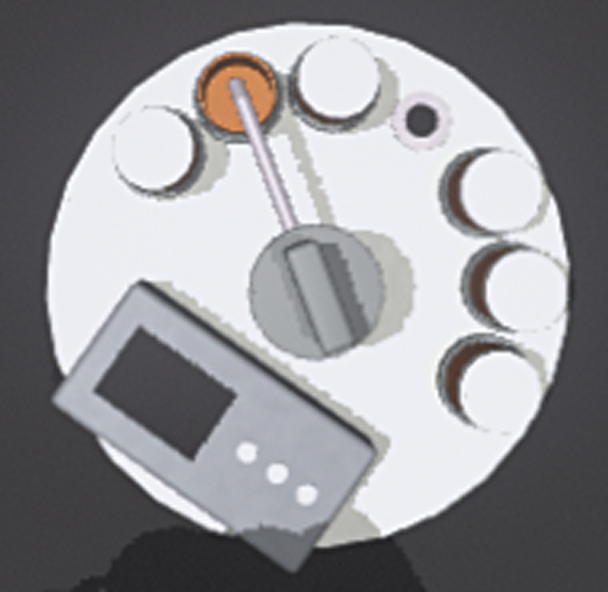

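View pics/side4.png

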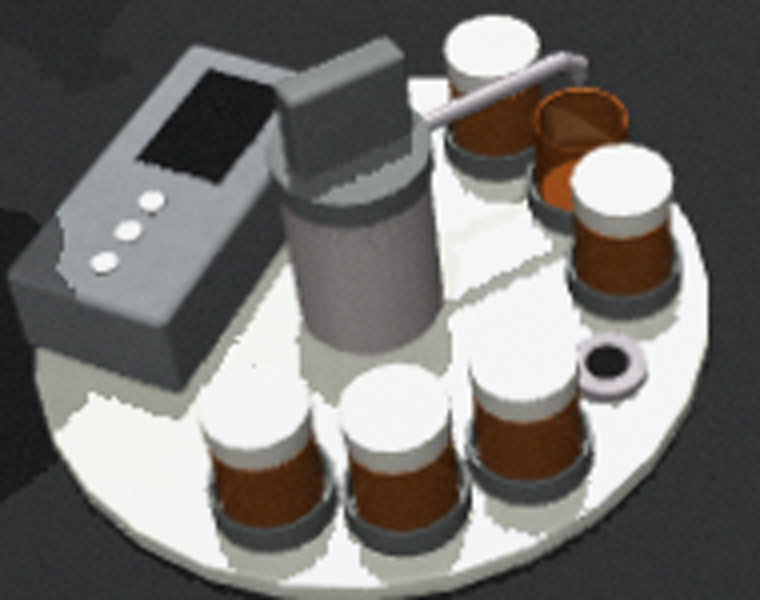

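In the top view the nozzle tip is at crop (237,86), px (279,227), inside the amber mouth; (278.4,227.5) was expected. In the side view the tip is at crop (577,68), px (259,232), above the standing open jar; (259,235) was expected. All the jars are in their seats and the arm is clear, so I'm handing in.

```bash
python3 -c "
from workcell import *
print(job_done())"
```

```text
the job is handed in; nothing more can be done
None
```

The dial is turned two clicks counter-clockwise from the drain. The nozzle stands over the one open amber jar, and the dial is released. I turned it one click at a time, pausing at the first, then opened the fingers and lifted the arm clear. The job was handed in at about 8.5 s.

- **Position:** In the last top and side pictures the nozzle tip is within about 1 px (top) and 3 px (side) of the predicted place over the open jar's mouth.
- **Jars and dial:** The open jar is standing in its seat, the other jars have not moved, and nothing is touching the dial.
- **Forces:** Wrist forces read at the end of each move stayed under about 7 N.

No check failed. The measured seat radii came out at 101–104 mm instead of 105 mm, which I put down to picking points by eye and the camera calibration.

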